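# Set the support leg to its length mark and close the cam

## Robot

A 6-joint arm with a two-finger parallel gripper is mounted at the origin on the work surface; the furniture and walls round the work are solid. World frame = base frame: x ahead of the robot, y to its left, z up, the work surface at z = 0. Lengths are in m, angles in rad, forces in N, time in s.
With the tool pointing down it reaches from about 0.275 to 0.825 m from the base axis. Payload 4.9 kg.
Tool frame: the origin (TCP) lies at the centre of the arm's flange, where the gripper is bolted on; the fingertips stand tip_reach ahead of it and the grasp point (between the pads) lies 155 mm ahead of it (tip_reach is the distance from the TCP to the fingertips, in m); y points along the fingers, x is the direction in which the jaws open and shut, and the axes are right-handed (so a half turn about y gives the same grasp; the last joint's range is limited). The gripper opens to 85 mm and grips with 20 to 120 N. Pads are 22 mm wide; open, the fingers measure 114 mm over their backs; the gripper's body (76 mm by 85 mm) begins 54 mm behind the grasp point. The pads swing forward as they close: fully open they stand 13 mm farther back than shut.
Start: joints at [1.203, 0.326, -0.193, 1.052, 0, 1.437], TCP at [0.127, 0.535, 0.405] pointing down, gripper open.
Joint ranges: [-2.65, 2.65], [-0.97, 1.79], [-1.3, 1.35], [-1.93, 2.1], [-1.47, 1.37], [-3.14, 3.14]. Speed limits (rad/s): [2.57, 2.57, 3.14, 3.14, 3.14, 3.14].

## Interface

Orientations are given as a unit quaternion [x, y, z, w].
In Python, from cell import get_obs, camera, get_calibration, hand_in, tip_reach gives the robot as it stands.
- The arm moves only by the tool step_arm, never from a script. Its argument "targets" is a list of rows, each an object with "offset": the shift along the world's x, y, z in mm, a list of three; "delta_rot": the turn, a rotation vector about the world's x, y, z in degrees, a list of three; "hand": the finger opening in mm, from 0 to 85.4. A call has 1 to 20 rows; each row shifts and turns the commanded pose from where the row before left it; what a row does not reach is not made up. A row lasts 1/8 s, in which the tool goes at most 62.5 mm and 10.7 degrees, less where a joint would pass 70% of its speed; a pose out of reach is approached as far as the arm can. A call with a gripper value outside its range is refused whole. The fingers move at their own pace and stop on an object; the grip force is fixed at half the most. Time passes only in rows, so rows that do not move let the fingers close. It gives the time, the measured TCP pose, the force and the opening at its end, in the units of the state.
- get_obs(): the state, without advancing time (a new reading comes with each control period).
- camera(name): name is "scene" or "top" or "wrist"; returns the picture (400x640x3 uint8, blue, green, red); there is no depth.
- get_calibration(name): a dict with "vertical_fov" (degrees; the focal length in pixels is half the picture's height over the tangent of half this angle, whatever the lens; pixels are square), "cx", "cy" (the principal point, pixels), "R" (3x3) and "t" (3): a world point X has camera coordinates R X + t. Camera axes: x right, y down, z forward; pixel columns grow to the right and rows downward; lengths in m; the calibration is good to about 2 mm. The wrist camera is an equidistant fisheye: a pixel r from the principal point sees the ray r / f radians off the axis. A picture is of the moment at which its call begins: read the wrist's pose just before it. get_calibration takes no time and is no camera call; for the wrist camera it gives the pose at the moment of the call.
- hand_in(): hands the job in, once; it reports no verdict.
The state is a dict: "time": time; "joints": joint angles; "dq": joint speeds; "effort": joint torques, N m; "eef_pos": TCP position; "orientation": TCP orientation; "contact_force": force on the tool from outside, world axes, zero at the start; "torque": the same for the moment, N m; "width": opening from 0.0 (shut) to 1.0 (fully open).
Only numpy, scipy, OpenCV 4.12 (cv2) and the standard library are available. Lean on these libraries where they do the work, as an engineer would, in place of code of your own. Each camera call takes 0.05 s, during which the arm holds its last target. There are 200 camera calls.

## Task

Lift the white dust cover off the leg-setting tray by its black knob and stand it flat on the free table beside the tray. Then take the red cam post, draw the sprung sliding leg out until its orange pointer is level with the red rider, and only then, keeping it at that mark, slide the post across until the cam is fully closed against the toothed rail. Finish still gripping the post with the leg at the mark and the cam closed; do not let go, shift the rider or disturb the loose things around.

Things in the scene. Friction and masses are not known exactly. Their poses are not given: they have to be found in the camera images.
- guide_tray: Low green-walled fixed tray, 110 (x) x 200 (y) mm, walls 28 mm high, 5 mm thick. Origin: underside centre, on the table; z up. The leg slides along its y; +y is the end with the slot where the leg's rubber foot sticks out 50 to 120 mm. Inside its -x wall a white rule with the red rider, inside its +x wall a steel toothed rail, all below the wall tops.
- cover: White loose hood, 110 x 200 mm, 57 mm high (91 with knob), 0.18 to 0.35 kg, open below, on the tray's walls, axes as the tray's. Origin: centre of its lower edge, 23 mm above the table on the tray (lips reach 5 mm inside the walls), 0 when standing on the table. Inside, the red post reaches 45 mm above that edge: lift straight up at least 60 mm before moving sideways.
- cover_knob (a point): Middle of the grip of the black round knob on the cover, 28 mm across, grip part from 10 mm below to 9 mm above this point; 23 mm above the cover's flat top, 80 mm above the cover's origin.
- leg: Aluminium sliding leg, bar 30 x 190 x 8 mm, carrying pointer, cam post and rubber foot. Slides along the tray's y only, 0 to 70 mm out (+y); starts at the inner stop, its origin at tray x = 0, y = -40 mm, z = 12 mm. A spring pulls it in with 1.6 N at rest plus 0.4 N per 10 mm, so it must be held. Origin: bar's underside on the pointer line; axes as the tray's.
- pointer (a point): Tip of the orange pointer (a bar 3 mm wide in y) on the leg's -x side, 30 mm to the -x side of the leg's middle line, 20 mm above the table. Axes as the tray's.
- rider_mark (a point): The length mark: middle (in y) of the inner face of the small red rider on the white rule, 8 mm long in y, 20 mm above the table, 30 to 55 mm farther along +y than the pointer at rest. The leg is at the mark when pointer and this point have the same tray y. Axes as the tray's. Stiff (20 N); must stay where it is.
- cam_post (a point): Middle of the upright round red thumb post on the leg, 20 mm in diameter, straight from 21 mm below to 18 mm above this point, which is 50 mm above the table (post top 68 mm, tray walls 28 mm). Below it a 22 mm square slider. Moving the post along tray y draws the leg; along tray +x it closes the cam. The pointer always has the same tray y as the post.
- cam (a joint): Cross slide of the red cam post on the leg, m: 0 open (post 12 mm to the -x side of the leg's middle line), 0.024 fully closed (12 mm to the +x side, nose at the toothed rail, end stop). Grows along tray +x; friction 2 N, stays where left; starts at 0 to 0.005.
- tape_measure: Loose yellow tape measure, 34 x 86 x 68 mm, bystander. Origin: underside centre.
- masking_tape: Loose roll of tan masking tape lying flat, 105 mm across, 25 mm high, bystander. Origin: underside centre.
- wax_tin: Loose round green tin, 66 mm across, 49 mm high, bystander. Origin: underside centre.

How it is judged:
On the way, in this order (a step that is already met when the one before it is completed fails the run):
1. the cover stands flat on the table, let go and at rest (height (world z) of cover below 0.006 m and angle between cover's own z axis and vertical below 0.08 rad and contact force between the fingers and cover below 0.3 N and linear speed of cover below 0.02 m/s), for 0.2 s.
2. the gripper holds the leg with its pointer within 4 mm of the rider's middle, the cam still open (under 11 mm) (y of pointer in the frame of rider_mark between -0.004 and 0.004 m and contact force between the fingers and leg above 2 N and value of joint cam below 0.011 m), for 0.2 s.
3. the cam is closed (past 21 mm of 24) with the leg still held at the mark (y of pointer in the frame of rider_mark between -0.004 and 0.004 m and contact force between the fingers and leg above 2 N and value of joint cam above 0.021 m), for 0.2 s.
At the end, for the whole second after the job is handed in: The fingers still hold the leg by its post (over 2 N of contact), the pointer is within 4 mm of the rider's middle along the slide, the cam is past 21 mm of its 24 mm, and the cover stands flat on the table (within 6 mm of it, tilt under 0.08 rad), not touched by the fingers (all of step 1 and all of step 3); the arm keeps its last pose, push and grip.
It fails at once if the cam is moved past 12 mm while the leg is more than 8 mm off the mark (value of joint cam above 0.012 m and not (y of pointer in the frame of rider_mark between -0.008 and 0.008 m)).
It fails at once if the rider is shifted by more than 4 mm (distance of rider_mark from where it was at the start of the episode above 0.004 m).
It fails at once if the tape measure, masking tape or wax tin is moved more than 30 mm (distance of any of tape_measure, masking_tape, wax_tin from where it was at the start of the episode above 0.03 m).
It also fails if it takes over 54 s, if anything falls off the work surface, if the arm or the gripper's body presses on something with over 40 N, if the wrist force passes 120 N, or if a joint passes its speed limit or range.

## Working session

There is one attempt and no reset: what is moved stays moved. The work goes in short steps, Python scripts to look and compute and a tool call to move; the robot and the scene stay as the last step left them, time stands still between calls to the robot, and variables do not carry over. Pictures are saved under pics/ and viewed, about 8 in all and at most 12, crops included, and the job is handed in when it is done.

Besides the shell and the picture viewer there is one more tool, called after "Call:" as a command line: name --argument value ..., lists and objects as JSON in quotes. step_arm: Moves the arm, as the interface text tells. Its arguments: {"type":"object","properties":{"targets":{"type":"array","items":{"type":"object","properties":{"offset":{"type":"array","items":{"type":"number"}},"delta_rot":{"type":"array","items":{"type":"number"}},"hand":{"type":"number"}}}}},"required":["targets"]}

```bash
mkdir -p pics && cat > h.py <<'E'
import numpy as np, cv2
from cell import get_obs, camera, get_calibration, tip_reach
def ray(name,u,v,c=None):
    c=c or get_calibration(name); f=200/np.tan(np.radians(c["vertical_fov"])/2)
    R=np.array(c["R"]);t=np.array(c["t"]); x=(u-c["cx"]);y=(v-c["cy"])
    if name=="wrist":
        r=np.hypot(x,y);a=r/f; d=np.array([x/r*np.sin(a),y/r*np.sin(a),np.cos(a)]) if r>0 else np.array([0,0,1.])
    else: d=np.array([x/f,y/f,1])
    return -R.T@t, R.T@d
def onz(name,u,v,z,c=None):
    o,d=ray(name,u,v,c); return o+d*(z-o[2])/d[2]
def proj(name,X,c=None):
    c=c or get_calibration(name); f=200/np.tan(np.radians(c["vertical_fov"])/2)
    p=np.array(c["R"])@np.array(X)+np.array(c["t"])
    if name=="wrist":
        a=np.arctan2(np.hypot(p[0],p[1]),p[2]); n=np.hypot(p[0],p[1]); return c["cx"]+f*a*p[0]/n, c["cy"]+f*a*p[1]/n
    return c["cx"]+f*p[0]/p[2], c["cy"]+f*p[1]/p[2]
E
python3 - <<'E'
from h import *
print(tip_reach,get_obs())
for n in("top","scene","wrist"):
    c=get_calibration(n);print(n,c["vertical_fov"],c["cx"],c["cy"],-np.array(c["R"]).T@np.array(c["t"]))
    cv2.imwrite(f"pics/{n}0.png",camera(n))
E
```

```text
0.1734 {'time': 0.0, 'joints': array([ 1.20276713e+00,  3.26950420e-01, -1.93569520e-01,  1.05199081e+00,
       -2.59579206e-07,  1.43661375e+00]), 'dq': array([-1.61787578e-03,  1.88962603e-04, -2.39486750e-03, -1.97229739e-05,
        5.15387232e-04, -1.48994610e-03]), 'effort': array([-1.20253435e-05, -4.43396044e+01,  2.62443101e+01,  1.53849309e-02,
       -1.56916212e-04, -2.51518870e-06]), 'eef_pos': array([0.12732612, 0.53477555, 0.40390346]), 'orientation': array([ 0.55522321,  0.43773581, -0.43877904, -0.55460572]), 'contact_force': array([-0.53430176,  0.26801133, -0.14567402]), 'torque': array([ 0.08344406, -0.02222437,  0.04604542]), 'width': 1.0044813694429735}
top 52.413137686452245 327.49895043646063 195.26742209460608 [ 0.39565915 -0.01363909  0.94330033]
scene 55.85806284266522 320.9906076071814 197.20332281854547 [0.0721246  0.28966742 0.73258853]
wrist 65.70646984690485 322.4207115352367 195.68854478647685 [0.05185471 0.55358775 0.37318722]
```

View pics/top0.png

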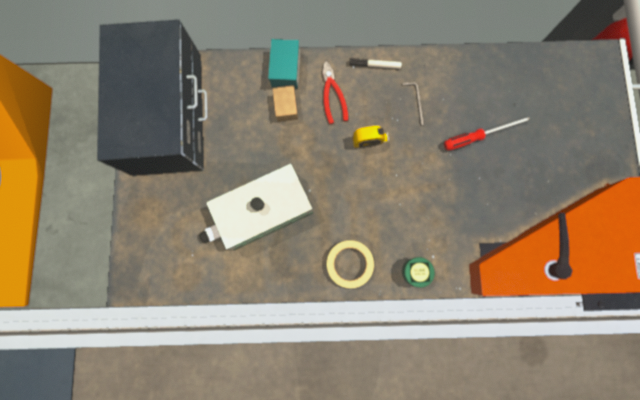

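View pics/scene0.png

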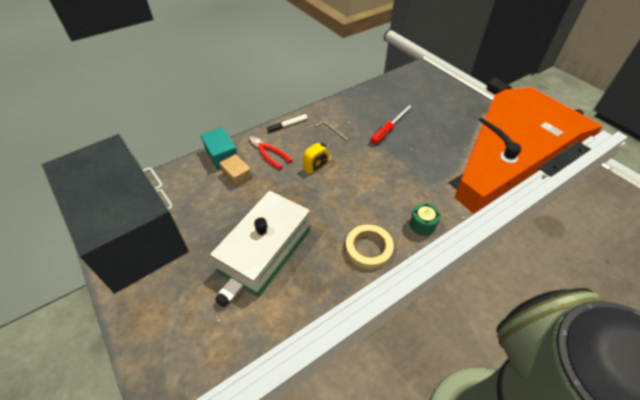

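The top view shows the cover's top with corners near (292,165), (312,210), (228,248), (208,205). The knob is at (257,204) and the foot at (208,236). The masking tape is at (350,264), the tin at (420,271) and the tape measure at (371,136). The scene view agrees with this.

```bash
python3 - <<'E'
from h import *
P={}
for n in("top","scene"):
    im=cv2.imread(f"pics/{n}0.png");hsv=cv2.cvtColor(im,cv2.COLOR_BGR2HSV)
    m=((hsv[...,2]>165)&(hsv[...,1]<60)).astype(np.uint8)
    m[:140]=0; m[260 if n=="top" else 290:]=0; m[:,330:]=0
    m=cv2.morphologyEx(m,cv2.MORPH_OPEN,np.ones((5,5)))
    cs=sorted(cv2.findContours(m,0,2)[0],key=cv2.contourArea)[-1]
    r=cv2.boxPoints(cv2.minAreaRect(cs)); ap=cv2.approxPolyDP(cs,6,True)[:,0]
    print(n,cv2.contourArea(cs),ap.tolist(),r.tolist())
    print([onz(n,u,v,.080).round(4).tolist() for u,v in ap])
    k=np.zeros_like(m);cv2.fillPoly(k,[cv2.convexHull(cs)],1)
    k[(hsv[...,2]>90)]=0; k[:, :235]=0
    k=cv2.morphologyEx(k,cv2.MORPH_OPEN,np.ones((3,3)))
    c=max(cv2.findContours(k,0,2)[0],key=cv2.contourArea);M=cv2.moments(c);P[n]=(M["m10"]/M["m00"],M["m01"]/M["m00"])
    print("knob",P[n],cv2.contourArea(c),onz(n,*P[n],.103))
a,d=ray("top",*P["top"]);b,e=ray("scene",*P["scene"])
s=np.linalg.lstsq(np.c_[d,-e],b-a,rcond=None)[0];print("tri",a+s[0]*d,b+s[1]*e)
for nm,u,v,z in(("foot",208,236,.016),("mask",350,264,.025),("tin",420,271,.049),("tape",371,136,.06),("plier",347,120,0),("rail",300,312,0.03),("box",285,105,.03),("box2",203,168,.0),('rail2',600,300,.03),('driver',448,147,.01)): print(nm,onz("top",u,v,z).round(3))
E
```

```text
top 4838.0 [[292, 166], [208, 201], [215, 222], [206, 228], [209, 239], [220, 236], [230, 247], [309, 210]] [[194.06515502929688, 207.26345825195312], [290.478759765625, 161.89236450195312], [312.41644287109375, 208.50991821289062], [216.00283813476562, 253.88101196289062]]
[[0.6107, 0.0603, 0.08], [0.5377, 0.2418, 0.08], [0.492, 0.2257, 0.08], [0.4796, 0.2445, 0.08], [0.4562, 0.2376, 0.08], [0.4619, 0.2144, 0.08], [0.4382, 0.1928, 0.08], [0.5129, 0.0248, 0.08]]
knob (256.6065891472868, 203.8081395348837) 86.0 [0.52551707 0.13313082 0.103     ]
scene 4114.0 [[307, 208], [267, 192], [212, 255], [255, 278]] [[209.86138916015625, 253.6138458251953], [271.1683044433594, 178.68316650390625], [310.376220703125, 210.7623748779297], [249.06930541992188, 285.69305419921875]]
[[0.5237, 0.0181, 0.08], [0.6157, 0.068, 0.08], [0.5309, 0.2419, 0.08], [0.436, 0.1951, 0.08]]
knob (260.49626865671644, 225.87686567164178) 134.0 [0.5227726  0.13247046 0.103     ]
tri [0.52583414 0.13348918 0.10094827] [0.52458572 0.131838   0.10046694]
foot [0.468 0.259 0.016]
mask [ 0.397 -0.062  0.025]
tin [ 0.378 -0.212  0.049]
tape [ 0.681 -0.117  0.06 ]
plier [ 0.742 -0.068  0.   ]
rail [0.297 0.05  0.03 ]
box [0.772 0.08  0.03 ]
box2 [0.631 0.279 0.   ]
rail2 [ 0.306 -0.604  0.03 ]
driver [ 0.665 -0.305  0.01 ]
```

Call:
step_arm --targets '[{"offset": [40, -40, -4], "delta_rot": [0, 0, -5.2], "hand": 85}, {"offset": [40, -40, -4], "delta_rot": [0, 0, -5.2], "hand": 85}, {"offset": [40, -40, -4], "delta_rot": [0, 0, -5.2], "hand": 85}, {"offset": [40, -40, -4], "delta_rot": [0, 0, -5.2], "hand": 85}, {"offset": [40, -40, -4], "delta_rot": [0, 0, -5.2], "hand": 85}, {"offset": [40, -40, -4], "delta_rot": [0, 0, -5.2], "hand": 85}, {"offset": [40, -40, -4], "delta_rot": [0, 0, -5.2], "hand": 85}, {"offset": [40, -40, -4], "delta_rot": [0, 0, -5.2], "hand": 85}, {"offset": [40, -40, -4], "delta_rot": [0, 0, -5.2], "hand": 85}, {"offset": [38, -42, -8], "delta_rot": [0, 0, -5.2], "hand": 85}, {"offset": [0, 0, 0], "delta_rot": [0, 0, 0], "hand": 85}, {"offset": [0, 0, 0], "delta_rot": [0, 0, 0], "hand": 85}]'

```text
time: 1.65
eef_pos: [0.5249, 0.133, 0.3602]
orientation: [-0.691, -0.15, 0.151, 0.691]
contact_force: [0.2, 0.4, 0.7]
width: 0.992
```

```bash
python3 - <<'E'
from h import *
o=get_obs();print(o["time"],o["eef_pos"],o["joints"],o["orientation"])
c=get_calibration("wrist");print(c)
cv2.imwrite("pics/w1.png",camera("wrist"))
print(proj("wrist",[.525,.1325,.103],c))
E
```

```text
1.65 [0.52493643 0.1330319  0.36020182] [ 1.11756396e-01  3.45411304e-01 -2.84208028e-01  9.42874481e-01
  4.53568996e-04  1.25317199e+00] [-0.69065189 -0.15006481  0.15122581  0.69109425]
{'vertical_fov': 65.70646984690485, 'cx': 322.4207115352367, 'cy': 195.68854478647685, 'R': array([[ 9.09471954e-01,  4.15765273e-01,  4.61210245e-05],
       [ 3.96259000e-01, -8.66836234e-01,  3.02611546e-01],
       [ 1.25855351e-01, -2.75198438e-01, -9.53113975e-01]]), 't': array([-0.53276101, -0.1178141 ,  0.30825902])}
(np.float64(322.1693540486236), np.float64(204.13020246134562))
```

View pics/w1.png

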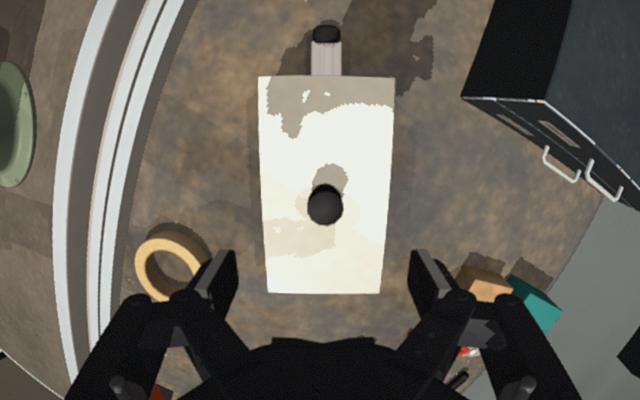

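The wrist view shows the knob at (325,205), where I predicted (322,204). The cover's top corners are (258,77), (394,78), (380,293) and (267,293), so the jaws lie about along tray x.

```bash
python3 - <<'E'
from h import *
print(onz("wrist",325,205,.107))
p=[onz("wrist",u,v,.080)[:2] for u,v in((258,77),(394,78),(380,293),(267,293))]
print(p,np.mean(p,0)); 
for a,b in((3,0),(2,1)): d=p[b]-p[a];print(np.linalg.norm(d),np.degrees(np.arctan2(d[1],d[0])))
for a,b in((0,1),(3,2)): d=p[b]-p[a];print(np.linalg.norm(d),np.degrees(np.arctan2(d[1],d[0])))
E
```

```text
[0.52653517 0.13450631 0.107     ]
[array([0.43686684, 0.20174278]), array([0.53615058, 0.24672409]), array([0.61910789, 0.06458197]), array([0.51750111, 0.01814331])] [0.5274066  0.13279804]
0.20052593605324912 113.71039388639021
0.20014412653360905 114.48707116024966
0.10899806158029449 24.37329300220579
0.11171610454949668 24.562430955417906
```

Call:
step_arm --targets '[{"offset": [2, 0.5, -30], "delta_rot": [0, 0, 0], "hand": 85}, {"offset": [0, 0, -30], "delta_rot": [0, 0, 0], "hand": 70}, {"offset": [0, 0, -25], "delta_rot": [0, 0, 0], "hand": 60}, {"offset": [0, 0, -14], "delta_rot": [0, 0, 0], "hand": 50}, {"offset": [0, 0, 0], "delta_rot": [0, 0, 0], "hand": 40}, {"offset": [0, 0, 0], "delta_rot": [0, 0, 0], "hand": 30}, {"offset": [0, 0, 0], "delta_rot": [0, 0, 0], "hand": 20}, {"offset": [0, 0, 0], "delta_rot": [0, 0, 0], "hand": 15}, {"offset": [0, 0, 0], "delta_rot": [0, 0, 0], "hand": 15}, {"offset": [0, 0, 0], "delta_rot": [0, 0, 0], "hand": 15}, {"offset": [0, 0, 0], "delta_rot": [0, 0, 0], "hand": 15}]'

```text
time: 3.08
eef_pos: [0.5275, 0.1337, 0.2629]
orientation: [-0.691, -0.151, 0.15, 0.691]
contact_force: [-3.8, 1.3, 5.7]
width: 0.299
```

Call:
step_arm --targets '[{"offset": [0, 0, 4], "delta_rot": [0, 0, 0], "hand": 15}, {"offset": [0, 0, 10], "delta_rot": [0, 0, 0], "hand": 15}, {"offset": [0, 0, 15], "delta_rot": [0, 0, 0], "hand": 15}, {"offset": [0, 0, 20], "delta_rot": [0, 0, 0], "hand": 15}, {"offset": [0, 0, 20], "delta_rot": [0, 0, 0], "hand": 15}, {"offset": [0, 0, 15], "delta_rot": [0, 0, 0], "hand": 15}, {"offset": [0, 0, 6], "delta_rot": [0, 0, 0], "hand": 15}, {"offset": [0, 0, 0], "delta_rot": [0, 0, 0], "hand": 15}, {"offset": [0, 0, 0], "delta_rot": [0, 0, 0], "hand": 15}]'

```text
time: 4.2
eef_pos: [0.5271, 0.1335, 0.351]
orientation: [-0.691, -0.15, 0.151, 0.691]
contact_force: [-0.0, 0.1, -3.4]
width: 0.304
```

```bash
python3 - <<'E'
from h import *
a=camera("top")[100:320,150:450];b=camera("scene")[100:320,150:450]
w=camera("wrist");cv2.imwrite("pics/a.png",np.vstack([np.hstack([a,b]),cv2.resize(w,(600,375))]))
print(get_obs()["contact_force"],get_obs()["width"])
E
```

```text
[-0.52554355 -0.13605695 -4.0020701 ] 0.3031067128139213
```

View pics/a.png

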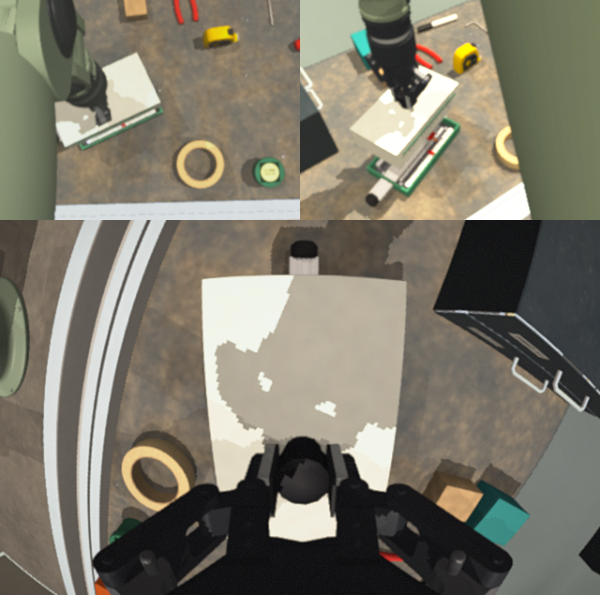

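The cover is held level and clear of the tray. Next I carry it over to (0.54, -0.21) and lower it.

Call:
step_arm --targets '[{"offset": [0, -10, 0], "delta_rot": [0, 0, 0], "hand": 15}, {"offset": [1, -23, 0], "delta_rot": [0, 0, 0], "hand": 15}, {"offset": [2, -35, 0], "delta_rot": [0, 0, 0], "hand": 15}, {"offset": [2, -40, 0], "delta_rot": [0, 0, 0], "hand": 15}, {"offset": [2, -40, 0], "delta_rot": [0, 0, 0], "hand": 15}, {"offset": [2, -40, 0], "delta_rot": [0, 0, 0], "hand": 15}, {"offset": [2, -40, 0], "delta_rot": [0, 0, 0], "hand": 15}, {"offset": [2, -40, 0], "delta_rot": [0, 0, 0], "hand": 15}, {"offset": [0, -35, 0], "delta_rot": [0, 0, 0], "hand": 15}, {"offset": [0, -25, 0], "delta_rot": [0, 0, 0], "hand": 15}, {"offset": [0, -15, 0], "delta_rot": [0, 0, 0], "hand": 15}, {"offset": [0, 0, -10], "delta_rot": [0, 0, 0], "hand": 15}, {"offset": [0, 0, -20], "delta_rot": [0, 0, 0], "hand": 15}, {"offset": [0, 0, -25], "delta_rot": [0, 0, 0], "hand": 15}, {"offset": [0, 0, -25], "delta_rot": [0, 0, 0], "hand": 15}, {"offset": [0, 0, -12], "delta_rot": [0, 0, 0], "hand": 15}, {"offset": [0, 0, -6], "delta_rot": [0, 0, 0], "hand": 15}, {"offset": [0, 0, -5], "delta_rot": [0, 0, 0], "hand": 15}, {"offset": [0, 0, 0], "delta_rot": [0, 0, 0], "hand": 15}, {"offset": [0, 0, 0], "delta_rot": [0, 0, 0], "hand": 15}]'

```text
time: 6.85
eef_pos: [0.5407, -0.2096, 0.2493]
orientation: [0.691, 0.151, -0.15, -0.691]
contact_force: [-0.2, -0.6, -3.0]
width: 0.302
```

Call:
step_arm --targets '[{"offset": [0, 0, -4], "delta_rot": [0, 0, 0], "hand": 15}, {"offset": [0, 0, -3], "delta_rot": [0, 0, 0], "hand": 15}, {"offset": [0, 0, -1.5], "delta_rot": [0, 0, 0], "hand": 15}, {"offset": [0, 0, 0], "delta_rot": [0, 0, 0], "hand": 15}, {"offset": [0, 0, 0], "delta_rot": [0, 0, 0], "hand": 15}]'

```text
time: 7.48
eef_pos: [0.5404, -0.2094, 0.2401]
orientation: [0.691, 0.151, -0.151, -0.691]
contact_force: [0.0, -0.6, -3.3]
width: 0.297
```

Call:
step_arm --targets '[{"offset": [0, 0, -1], "delta_rot": [0, 0, 0], "hand": 15}, {"offset": [0, 0, -1], "delta_rot": [0, 0, 0], "hand": 15}, {"offset": [0, 0, 0], "delta_rot": [0, 0, 0], "hand": 15}, {"offset": [0, 0, 0], "delta_rot": [0, 0, 0], "hand": 15}]'

```text
time: 7.98
eef_pos: [0.5404, -0.2094, 0.2399]
orientation: [0.691, 0.151, -0.15, -0.691]
contact_force: [-4.8, 2.0, 10.0]
width: 0.298
```

The cover has touched the table. Now I let go and rise.

Call:
step_arm --targets '[{"offset": [0, 0, 0.5], "delta_rot": [0, 0, 0], "hand": 40}, {"offset": [0, 0, 0], "delta_rot": [0, 0, 0], "hand": 60}, {"offset": [0, 0, 0], "delta_rot": [0, 0, 0], "hand": 70}, {"offset": [0, 0, 0], "delta_rot": [0, 0, 0], "hand": 70}, {"offset": [0, 0, 20], "delta_rot": [0, 0, 0], "hand": 70}, {"offset": [0, 0, 40], "delta_rot": [0, 0, 0], "hand": 70}, {"offset": [0, 0, 50], "delta_rot": [0, 0, 0], "hand": 70}, {"offset": [-2, 40, 10], "delta_rot": [0, 0, 0], "hand": 70}, {"offset": [-2, 50, 0], "delta_rot": [0, 0, 0], "hand": 70}, {"offset": [-2, 50, 0], "delta_rot": [0, 0, 0], "hand": 70}, {"offset": [-2, 50, 0], "delta_rot": [0, 0, 0], "hand": 70}, {"offset": [-2, 50, 0], "delta_rot": [0, 0, 0], "hand": 70}, {"offset": [0, 50, 0], "delta_rot": [0, 0, 0], "hand": 70}, {"offset": [0, 30, 0], "delta_rot": [0, 0, 0], "hand": 70}, {"offset": [0, 0, 0], "delta_rot": [0, 0, 0], "hand": 70}, {"offset": [0, 0, 0], "delta_rot": [0, 0, 0], "hand": 70}]'

```text
time: 9.98
eef_pos: [0.5304, 0.1102, 0.3586]
orientation: [0.691, 0.151, -0.151, -0.691]
contact_force: [0.2, -0.8, -0.0]
width: 0.819
```

```bash
python3 - <<'E'
from h import *
o=get_obs();print(o["eef_pos"],o["time"])
np.save("cw.npy",get_calibration("wrist"),allow_pickle=True)
w=camera("wrist");cv2.imwrite("pics/w2.png",w)
a=camera("top")[100:320,200:500];b=camera("scene")[100:320,200:500]
cv2.imwrite("pics/b.png",np.vstack([np.hstack([a,b]),cv2.resize(w,(600,375))]))
cv2.imwrite("pics/w2z.png",cv2.resize(w[40:340,200:440],(480,600),interpolation=2))
E
```

```text
[0.53039782 0.11021304 0.35856868] 9.975
```

View pics/b.png

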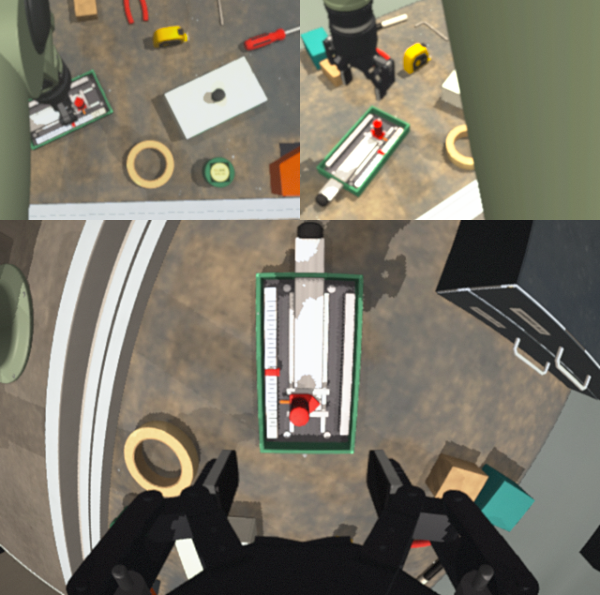

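View pics/w2z.png

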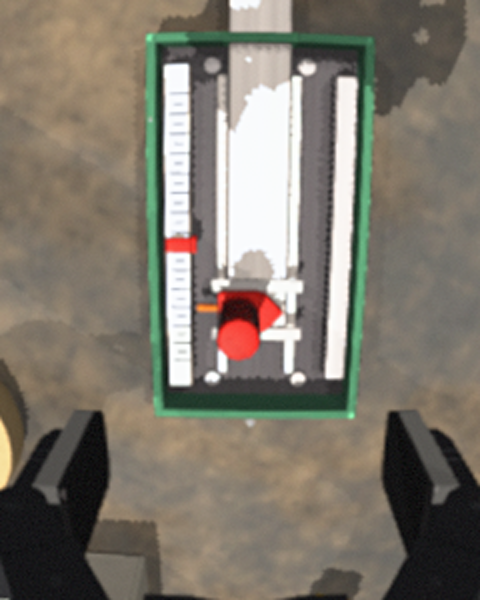

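The cover stands flat, clear of the masking tape, tin and tape measure. In the wrist picture the rider is at about (290,162), the pointer tip at (299,194) and the centre of the post top at (319.5,210).

```bash
cat >> h.py <<'E'
th=np.radians(24.4);C0=np.array([.527,.1335])
ex=np.array([np.cos(th),np.sin(th)]);ey=np.array([-np.sin(th),np.cos(th)])
def tray(p): q=np.array(p)[:2]-C0; return np.array([q@ex,q@ey])*1000
def cents(im,box,kind):
    hsv=cv2.cvtColor(im,cv2.COLOR_BGR2HSV);h,s,v=cv2.split(hsv)
    m=((h<5)|(h>172)) if kind=="red" else ((h>=7)&(h<22))
    m=(m&(s>150)&(v>70)).astype(np.uint8);u0,v0,u1,v1=box
    k=np.zeros_like(m);k[v0:v1,u0:u1]=m[v0:v1,u0:u1]
    n,l,st,ce=cv2.connectedComponentsWithStats(k)
    return [(ce[i].round(2).tolist(),st[i].tolist()) for i in range(1,n) if st[i][4]>6]
E
python3 - <<'E'
from h import *
c=np.load("cw.npy",allow_pickle=True).item();w=cv2.imread("pics/w2.png")
r=cents(w,(260,130,350,240),"red");o=cents(w,(290,180,312,205),"or");print(r,o)
for u,v,z,n in((290.5,162.5,.02,"rider20"),(290.5,162.5,.026,"rider26"),(298.5,162.5,.02,"riderface"),(298.5,194,.02,"ptr"),(319.5,210,.068,"post"),(274,56.5,.028,"c"),(386,59,.028,"c"),(278,248,.028,"c"),(377,248,.028,"c")):
    p=onz("wrist",u,v,z,c);print(n,p.round(4),tray(p).round(1))
E
```

```text
[([290.26, 161.87], [282, 158, 17, 9, 108]), ([322.15, 201.66], [309, 186, 32, 34, 620])] [([303.62, 193.46], [299, 192, 10, 4, 39])]
rider20 [0.4948 0.111  0.02  ] [-38.6  -7.2]
rider26 [0.4949 0.1123 0.026 ] [-38.  -6.]
riderface [0.5023 0.1143 0.02  ] [-30.4  -7.3]
ptr [0.5156 0.0836 0.02  ] [-31.  -40.8]
post [0.5358 0.0928 0.068 ] [ -8.8 -40.7]
c [0.4382 0.2019 0.028 ] [-52.6  99. ]
c [0.5362 0.2449 0.028 ] [54.4 97.6]
c [0.5188 0.0199 0.028 ] [ -54.4 -100.1]
c [0.6175 0.0647 0.028 ] [  53.9 -100.1]
```

Call:
step_arm --targets '[{"offset": [2, -8, -30], "delta_rot": [0, 0, 0], "hand": 60}, {"offset": [2, -6, -30], "delta_rot": [0, 0, 0], "hand": 60}, {"offset": [1, -3, -25], "delta_rot": [0, 0, 0], "hand": 60}, {"offset": [0, 0, 0], "delta_rot": [0, 0, 0], "hand": 60}, {"offset": [0, 0, 0], "delta_rot": [0, 0, 0], "hand": 60}]'

```text
time: 10.75
eef_pos: [0.5359, 0.0931, 0.2745]
orientation: [0.691, 0.151, -0.15, -0.691]
contact_force: [1.3, -0.2, -0.5]
width: 0.697
```

```bash
python3 - <<'E'
from h import *
o=get_obs();print(o["eef_pos"],o["joints"])
c=get_calibration("wrist");np.save("cw3.npy",c,allow_pickle=True)
w=camera("wrist");cv2.imwrite("pics/w3.png",w)
cv2.imwrite("pics/w3z.png",cv2.resize(w[80:360,200:440],(720,840))[:600])
print(proj("wrist",[.5156,.0836,.02],c),proj("wrist",[.5023,.1143,.02],c),proj("wrist",[.5358,.0928,.068],c))
print(cents(w,(180,0,450,400),"red"),cents(w,(180,0,450,400),"or"))
E
```

```text
[0.53586737 0.09313845 0.27453754] [ 3.63435680e-02  4.37361103e-01 -3.89443337e-01  7.43040463e-01
  4.53356520e-05  1.17856168e+00]
(np.float64(292.45097313857923), np.float64(204.5608186657248)) (np.float64(292.0969433742337), np.float64(161.70721754870567)) (np.float64(321.30050315100766), np.float64(230.18586884371726))
[([280.91, 160.78], [270, 155, 22, 12, 213]), ([329.75, 202.18], [306, 193, 44, 27, 513]), ([320.17, 227.71], [305, 213, 31, 31, 739]), ([441.32, 357.03], [433, 352, 17, 11, 170]), ([442.17, 377.81], [431, 373, 19, 12, 126])] [([299.11, 203.77], [292, 202, 15, 5, 62])]
```

View pics/w3z.png

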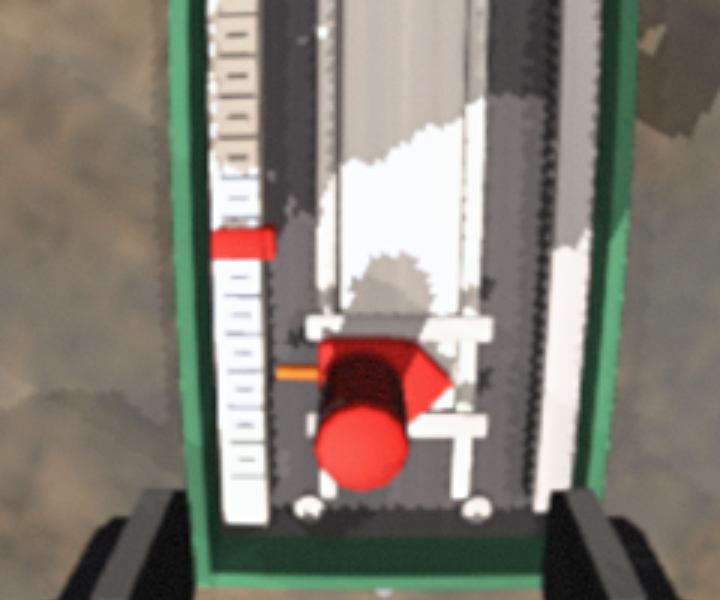

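The close view shows the rider's inner end at (291.7,160.7), the pointer tip at (292.3,204.0), and the post top centred at about (320.5,228.5). All are within 2 px of prediction.

```bash
python3 - <<'E'
from h import *
c=np.load("cw3.npy",allow_pickle=True).item()
for u,v,z,n in((291.5,160.7,.02,"rider20"),(291.5,160.7,.025,"rider25"),(281,160.8,.02,"riderc20"),(281,160.8,.026,"riderc26"),(292.3,204,.02,"ptr"),(320.5,228.5,.068,"post")):
    p=onz("wrist",u,v,z,c);print(n,p.round(4),tray(p).round(1))
print(ex,ey,tray([.5359,.0931]))
E
```

```text
rider20 [0.5016 0.1148 0.02  ] [-30.9  -6.5]
rider25 [0.5016 0.1159 0.025 ] [-30.4  -5.5]
riderc20 [0.4945 0.1116 0.02  ] [-38.7  -6.5]
riderc26 [0.4947 0.113  0.026 ] [-37.9  -5.3]
ptr [0.5153 0.084  0.02  ] [-31.1 -40.3]
post [0.5349 0.0936 0.068 ] [ -9.3 -39.6]
[0.91068366 0.41310443] [-0.41310443  0.91068366] [ -8.58433438 -40.46824932]
```

Call:
step_arm --targets '[{"offset": [-0.8, 0.2, -25], "delta_rot": [0, 0, 0], "hand": 55}, {"offset": [0, 0, -25], "delta_rot": [0, 0, 0], "hand": 55}, {"offset": [0, 0, -15], "delta_rot": [0, 0, 0], "hand": 50}, {"offset": [0, 0, 0], "delta_rot": [0, 0, 0], "hand": 40}, {"offset": [0, 0, 0], "delta_rot": [0, 0, 0], "hand": 30}, {"offset": [0, 0, 0], "delta_rot": [0, 0, 0], "hand": 22}, {"offset": [0, 0, 0], "delta_rot": [0, 0, 0], "hand": 10}, {"offset": [0, 0, 0], "delta_rot": [0, 0, 0], "hand": 5}, {"offset": [0, 0, 0], "delta_rot": [0, 0, 0], "hand": 5}, {"offset": [0, 0, 0], "delta_rot": [0, 0, 0], "hand": 5}]'

```text
time: 12.05
eef_pos: [0.5349, 0.0937, 0.2097]
orientation: [0.691, 0.151, -0.15, -0.691]
contact_force: [-1.4, -0.4, 6.2]
width: 0.214
```

Call:
step_arm --targets '[{"offset": [-2, 4.5, 0], "delta_rot": [0, 0, 0], "hand": 5}, {"offset": [-3, 6.6, 0], "delta_rot": [0, 0, 0], "hand": 5}, {"offset": [-3, 6.6, 0], "delta_rot": [0, 0, 0], "hand": 5}, {"offset": [-3, 6.6, 0], "delta_rot": [0, 0, 0], "hand": 5}, {"offset": [-2, 4.5, 0], "delta_rot": [0, 0, 0], "hand": 5}, {"offset": [-1, 2.2, 0], "delta_rot": [0, 0, 0], "hand": 5}, {"offset": [0, 0, 0], "delta_rot": [0, 0, 0], "hand": 5}, {"offset": [0, 0, 0], "delta_rot": [0, 0, 0], "hand": 5}, {"offset": [0, 0, 0], "delta_rot": [0, 0, 0], "hand": 5}]'

```text
time: 13.18
eef_pos: [0.5213, 0.1243, 0.2097]
orientation: [0.692, 0.151, -0.15, -0.69]
contact_force: [-0.6, -3.7, 5.4]
width: 0.212
```

```bash
python3 - <<'E'
from h import *
o=get_obs();print(o["eef_pos"],tray(o["eef_pos"]),tray([.5349,.0937]),o["contact_force"])
c=get_calibration("wrist");np.save("cw4.npy",c,allow_pickle=True)
w=camera("wrist");cv2.imwrite("pics/w4.png",w)
cv2.imwrite("pics/w4z.png",cv2.resize(w[130:310,200:440],(800,600),interpolation=2))
s=camera("scene");cv2.imwrite("pics/s4.png",s)
print(cents(w,(180,100,450,400),"red"),cents(w,(180,0,450,400),"or"))
E
```

```text
[0.52133071 0.12432087 0.20974548] [-8.9548663  -6.01727099] [ -9.24715539 -39.5087347 ] [-0.6099986  -3.69502529  5.36758564]
[([324.96, 235.61], [303, 228, 51, 20, 641]), ([269.47, 241.05], [255, 231, 28, 19, 355]), ([358.06, 244.69], [355, 239, 7, 10, 36]), ([322.95, 245.91], [309, 243, 28, 8, 77]), ([322.53, 252.1], [305, 249, 35, 10, 86]), ([322.75, 258.24], [305, 255, 36, 10, 102]), ([322.08, 265.11], [304, 261, 38, 12, 122]), ([322.59, 287.9], [301, 268, 44, 41, 1402])] [([286.08, 241.45], [282, 239, 9, 6, 49])]
```

View pics/w4z.png

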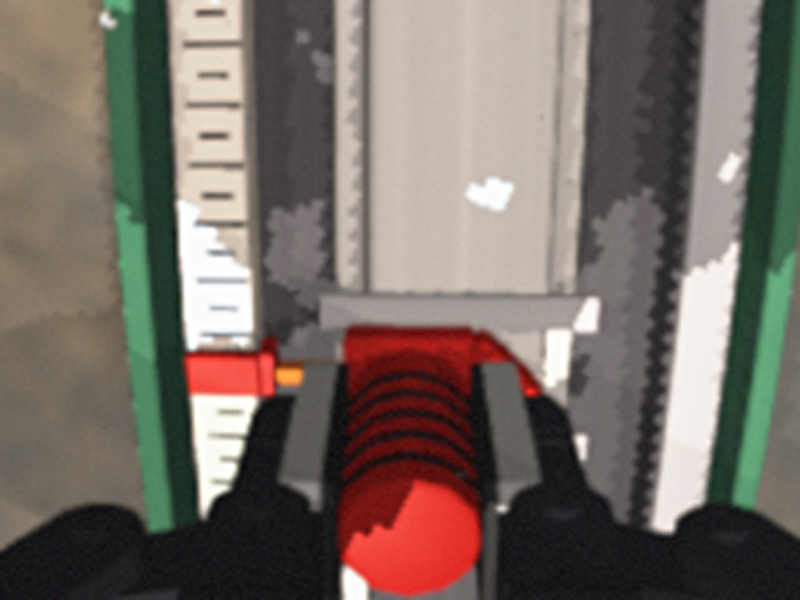

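The pointer row is about 8 zoomed px, or 1.3 mm, short of the rider's middle. I nudge it 1.3 mm further along +y, hold for step 2, then start closing the cam.

Call:
step_arm --targets '[{"offset": [-0.5, 1.2, 0], "delta_rot": [0, 0, 0], "hand": 5}, {"offset": [0, 0, 0], "delta_rot": [0, 0, 0], "hand": 5}, {"offset": [0, 0, 0], "delta_rot": [0, 0, 0], "hand": 5}, {"offset": [0, 0, 0], "delta_rot": [0, 0, 0], "hand": 5}, {"offset": [0, 0, 0], "delta_rot": [0, 0, 0], "hand": 5}, {"offset": [1.8, 0.8, 0], "delta_rot": [0, 0, 0], "hand": 5}, {"offset": [2.7, 1.2, 0], "delta_rot": [0, 0, 0], "hand": 5}, {"offset": [2.7, 1.2, 0], "delta_rot": [0, 0, 0], "hand": 5}, {"offset": [2.7, 1.2, 0], "delta_rot": [0, 0, 0], "hand": 5}, {"offset": [2.7, 1.2, 0], "delta_rot": [0, 0, 0], "hand": 5}, {"offset": [2.7, 1.2, 0], "delta_rot": [0, 0, 0], "hand": 5}, {"offset": [1.8, 0.8, 0], "delta_rot": [0, 0, 0], "hand": 5}, {"offset": [0, 0, 0], "delta_rot": [0, 0, 0], "hand": 5}, {"offset": [0, 0, 0], "delta_rot": [0, 0, 0], "hand": 5}]'

```text
time: 15.02
eef_pos: [0.538, 0.1331, 0.2097]
orientation: [0.692, 0.151, -0.15, -0.69]
contact_force: [0.4, -3.4, 5.4]
width: 0.213
```

```bash
python3 - <<'E'
from h import *
o=get_obs();print(tray(o["eef_pos"]),o["contact_force"][:2]@ex,o["contact_force"][:2]@ey,o["width"])
E
```

```text
[ 9.88025247 -4.94632808] -1.0248697058897323 -3.3223793405387143 0.2129870393824465
```

Call:
step_arm --targets '[{"offset": [0.9, 0.4, 0], "delta_rot": [0, 0, 0], "hand": 5}, {"offset": [0.9, 0.4, 0], "delta_rot": [0, 0, 0], "hand": 5}, {"offset": [0.9, 0.4, 0], "delta_rot": [0, 0, 0], "hand": 5}, {"offset": [0, 0, 0], "delta_rot": [0, 0, 0], "hand": 5}, {"offset": [0, 0, 0], "delta_rot": [0, 0, 0], "hand": 5}, {"offset": [0, 0, 0], "delta_rot": [0, 0, 0], "hand": 5}]'

```text
time: 15.78
eef_pos: [0.5397, 0.1339, 0.2097]
orientation: [0.692, 0.15, -0.151, -0.69]
contact_force: [-3.6, -5.2, 9.2]
width: 0.217
```

```bash
python3 - <<'E'
from h import *
o=get_obs();print(tray(o["eef_pos"]),o["contact_force"][:2]@ex,o["contact_force"][:2]@ey,o["width"])
w=camera("wrist");a=cv2.resize(w[130:310,200:440],(720,540),interpolation=2)
cv2.imwrite("pics/w5z.png",a)
E
```

```text
[11.77417648 -4.86155436] -5.41808893019682 -3.2078675536976657 0.21694102330454362
```

View pics/w5z.png

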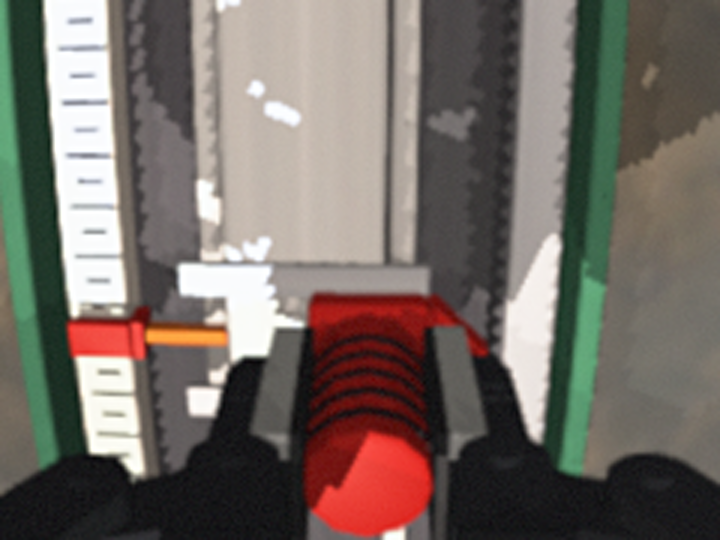

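The pointer tip is at row 334 and the rider's inner face spans 307–357, so its middle is at 332 and the leg is at the mark. The cam resistance has risen from 1 N to 5.4 N at post x = 11.8 mm, so the cam is at its stop.

```bash
python3 -c "
from cell import hand_in;print(hand_in())"
```

```text
the job is handed in; nothing more can be done
None
```

I finished all three steps and handed the job in at about 16 s of the 54 s allowed; `hand_in()` gave no verdict.

- **Cover:** I lifted it by the knob, set it on the free table at about (0.54, -0.21) and let go. A picture taken afterwards showed it standing flat, clear of the masking tape, tin and tape measure.
- **Leg:** I gripped the post and drew the leg out about 34 mm. A close look showed it roughly 1.3 mm short, so I nudged it on. In the last picture the pointer was within about 0.5 mm of the rider's middle.
- **Cam:** I slid the post across until it met the end stop. The resistance rose from 1 N to 5.4 N with the post at tray x = +11.8 mm, which is about 23.8 of 24 mm closed.

At hand-in the gripper was still holding the post against a spring pull of about 3 N. No checks failed. My first estimates of the pull distance ranged from 33.8 to 35 mm, depending on the assumed height of the rider's visible top. The close view settled it at about 35 mm.

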